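# Raise the inspection lamp on its twist-lock telescoping post

### The job

The inspection lamp sits too low to light the glass dial cover standing in its spring clip. Take the chrome wing knob on top of the lamp's telescoping post, twist it anticlockwise (seen from above) as far as it goes to unlock, draw it up until the lamp is level with the middle of the glass and the red pin is level with the upper slot (about 60 mm), twist it fully back clockwise to lock, and let go. Leave the mirror post with the brass knob alone and do not shift the glass in its clip.

Things in the scene. Friction and masses are not known exactly. Their poses are not given: they have to be found in the camera images.
- lamp_knob (a point): Centre of the chrome wing knob on the lamp post's axis: upright bar 70 mm long, 26 tall; flat middle 28 long, 16 thick; round ends 21 thick. x runs along the bar (grip across it, along y), z up; 173 mm above the bench at lift 0. Grey 36 mm tube on a fixed 84 mm foot. A black arm with a white lamp, its top 29 mm below this point, rises with the knob without turning.
- lamp_twist (a joint): Turn of the lamp post's knob, rad: 0 = locked (stop), growing anticlockwise seen from above to 1.3 (stop). Below about 0.8 the red pin is caught in its slot and the length is locked; above 0.85 it slides freely. Starts at 0 to 0.25. Light friction (0.08 N m); stays where left.
- lamp_lift (a joint): How far the lamp post is drawn up, m: 0 = shortest, 0.085 = stop. Starts in the lower slot (0 to 0.008). The knob can turn back to locked in the upper slot, from about 0.050 to 0.070 (middle 0.060: lamp level with the glass's middle). Friction 4.5 N; stays where left.
- glass_centre (a point): Middle of the curved glass dial cover, 90 mm across, upright in a steel spring clip on a loose foot 70 by 80 mm, facing the lamp about 140 mm from the post's axis. Its middle is 125 mm and its top edge 170 mm above the bench. Not to be moved.
- mirror_knob (a point): Point in one wing of the brass knob of the other, like-shaped post, which carries a small round mirror: 28 mm from that post's axis, along the bar, 173 mm above the bench at its shortest. A bystander: neither turn it nor draw it up.

How it is judged:
By the outcome, as a careful person would: the job done as asked, in the order asked, and still so for the second after the job is handed in, with the robot touching nothing.
It also fails if it takes over 38 s, if anything falls off the work surface, if the arm or the gripper's body presses on something with over 40 N, if the wrist force passes 120 N, or if a joint passes its speed limit or range.

### The arm

A 6-joint arm with a two-finger parallel gripper is mounted at the origin on the work surface. World frame = base frame: x ahead of the robot, y to its left, z up, the work surface at z = 0. Lengths are in m, angles in rad, forces in N, time in s.
With the tool pointing down it reaches from about 0.3 to 0.775 m from the base axis. Payload 14.6 kg.
Tool frame: the origin (TCP) lies on the centre line of the jaws, within the pads' length; the fingertips stand 11 mm ahead of it and the grasp point (between the pads) lies 8 mm behind it; z points along the fingers, y is the line along which they close (so a half turn about z gives the same grasp; the last joint's range is limited). The gripper opens to 85 mm and grips with 20 to 120 N. Pads are 22 mm wide; open, the fingers measure 114 mm over their backs; the gripper's body (76 mm by 85 mm) begins 54 mm behind the grasp point. The pads swing forward as they close: fully open they stand 13 mm farther back than shut.
Start: joints at [1.188, 0.3, 1.521, -0, 1.321, -0.067], TCP at [0.171, 0.523, 0.242] pointing down, gripper open.
Joint ranges: [-3.03, 3.03], [-0.79, 2.21], [0.23, 2.52], [-1.04, 4.18], [0, 3.07], [-2.55, 2.55]. Speed limits (rad/s): [2.22, 2.22, 2.57, 3.14, 3.14, 3.14].

### API

Orientations are given as [roll, pitch, yaw] about the fixed x, y, z axes, in that order (R = Rz(yaw) Ry(pitch) Rx(roll)).
In Python, from rig import manip gives the robot as it stands.
- The arm moves only by the tool carry_out, never from a script. Its argument "motion" is a list of rows, each an object with "slide": the shift along the world's x, y, z in units of 40 mm (1.0 is 40 mm), a list of three; "yaw": the turn about the world's z in units of 10 degrees (1.0 is 10 degrees). In form: [{"slide": [tx, ty, tz], "yaw": yaw}, ...]. A call has 1 to 5 rows; each row is the pose to reach, as a shift and turn from the pose commanded when the call began; what a row does not reach only later rows make up. A row lasts 1/8 s, in which the tool goes at most 62.5 mm and 10.7 degrees, less where a joint would pass 70% of its speed; a pose out of reach is approached as far as the arm can. A call with a gripper value outside its range is refused whole. "hand" is the opening in per cent of the stroke, from 0 (shut) to 100 (fully open), set as the call begins (left out, the last holds). The fingers move at their own pace and stop on an object; "squeeze" is the grip in N (left out, the last holds). Time passes only in rows, so rows that repeat a pose let the fingers close. It gives the time, the measured TCP pose, the force, the opening and the grip force at its end, in the units of the state.
- manip.sense(): the state, without advancing time (a new reading comes with each control period).
- manip.get_image(name): name is "scene" or "top"; returns a dict with "image" (480x640x3 uint8, red, green, blue), "intrinsics" (3x3 intrinsics, pixels), "world_to_cam" (4x4, takes a point from world to camera coordinates). Camera axes: x right, y down, z forward; pixel columns grow to the right and rows downward; lengths in m; the calibration is good to about 2 mm. A picture is of the moment at which its call begins. There is no depth.
- manip.finish_job(): hands the job in; it is judged then, once.
The state is a dict: "time_s": time; "joint_pos": joint angles; "joint_vel": joint speeds; "joint_efforts": joint torques, N m; "position": TCP position; "tool_rot": TCP orientation; "force": force on the tool from outside, world axes, zero at the start; "ft_torque": the same for the moment, N m; "grip_width": finger opening in m; "gripper_force": force on a finger pad.
Only numpy, scipy, OpenCV 4.12 (cv2) and the standard library are available. Lean on these libraries where they do the work, as an engineer would, in place of code of your own. Each camera call takes 0.05 s, during which the arm holds its last target. There are 200 camera calls.

## Working session

There is one attempt and no reset: what is moved stays moved. The work goes in short steps, Python scripts to look and compute and a tool call to move; the robot and the scene stay as the last step left them, time stands still between calls to the robot, and variables do not carry over. Pictures are saved under pics/ and viewed, at most 10 in all, crops included, and the job is handed in when it is done.

Besides the shell and the picture viewer there is one more tool, called after "Call:" as name(argument=value, ...), one argument or row to a line, values as JSON. carry_out: Moves the arm, as the interface text tells. Its arguments: {"type":"object","properties":{"motion":{"type":"array"},"hand":{"type":"number"},"squeeze":{"type":"number"}},"required":["motion"]}

```bash
mkdir -p pics; cat > h.py <<'E'
import numpy as np,cv2
from rig import manip
def snap(n,f):
    d=manip.get_image(n); cv2.imwrite(f'pics/{f}.png',d['image'][:,:,::-1]); np.savez(f'pics/{f}.npz',K=d['intrinsics'],T=d['world_to_cam'],im=d['image']); return d
def ray(d,u,v):
    K,T=np.array(d['K']),np.array(d['T']); R=T[:3,:3]; c=-R.T@T[:3,3]
    r=R.T@np.linalg.inv(K)@[u,v,1]; return c,r/np.linalg.norm(r)
def onz(d,u,v,z):
    c,r=ray(d,u,v); return c+r*(z-c[2])/r[2]
def tri(a,b):
    (c1,r1),(c2,r2)=a,b; s=np.linalg.lstsq(np.c_[r1,-r2],c2-c1,rcond=None)[0]
    p,q=c1+s[0]*r1,c2+s[1]*r2; return (p+q)/2,np.linalg.norm(p-q)
E
python3 - <<'E'
from h import *
for n in('scene','top'):
    d=snap(n,n+'0');T=d['world_to_cam'];print(-T[:3,:3].T@T[:3,3],T[2,:3])
print(manip.sense())
E
```

```text
[1.20286642 0.28925536 0.66058703] [-0.70800028 -0.34407248 -0.616725  ]
[0.4988586  0.00828639 1.0539218 ] [ 0.11638742 -0.02458158 -0.99289965]
{'time_s': 0.1, 'joint_pos': array([ 1.18842771e+00,  3.00428391e-01,  1.52150125e+00,  2.28562348e-05,
        1.32068432e+00, -6.65823347e-02]), 'joint_vel': array([-1.08654779e-03, -1.23033124e-03, -1.21725891e-03,  2.92178790e-04,
       -2.66759248e-05, -3.54898067e-04]), 'joint_efforts': array([ 1.12934391e-03, -5.44375169e+01, -3.62366903e+01, -7.34758260e-05,
        3.11105163e-03, -3.94859705e-05]), 'position': array([0.17072895, 0.5226339 , 0.24177851]), 'tool_rot': array([-3.14057509e+00, -9.00407620e-05,  2.82580066e+00]), 'force': array([-0.0983948 , -0.58263013,  0.23089559]), 'ft_torque': array([ 0.0164177 ,  0.03782257, -0.04279496]), 'gripper_force': 0.0, 'grip_width': 0.08566226501149095}
```

View pics/scene0.png

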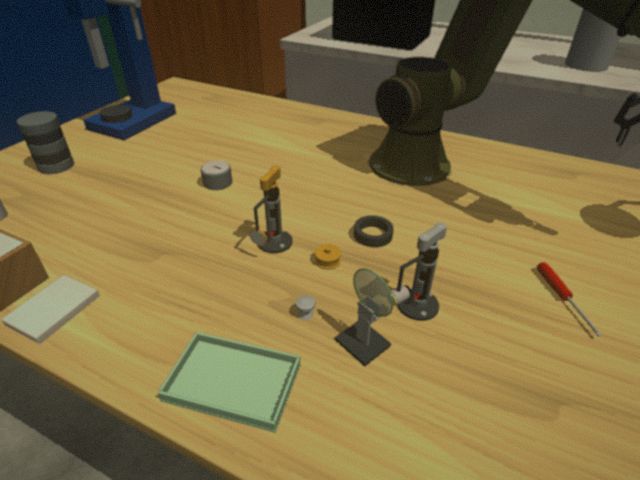

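View pics/top0.png

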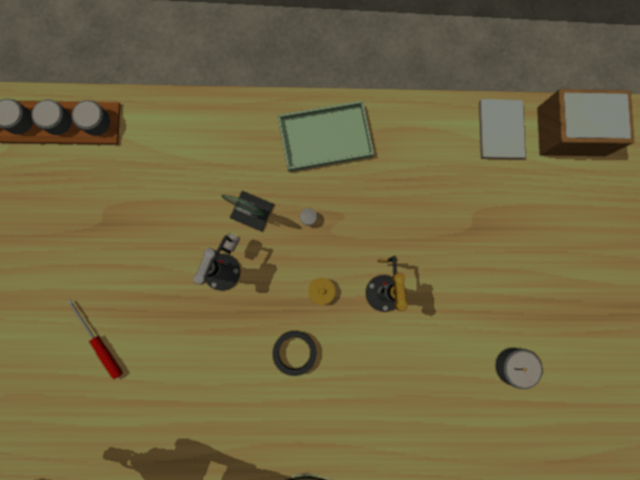

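The scene view shows the chrome knob near (432,238), the glass at (375,293) and the brass knob at (271,178). In the top view the chrome bar is near (205,267), the glass at (245,205) and the brass bar at (400,292). I'll enlarge both crops.

```bash
python3 - <<'E'
from h import *
a=cv2.imread('pics/scene0.png')[210:330,340:460];b=cv2.imread('pics/top0.png')[180:300,180:300]
f=lambda x:cv2.resize(x,(400,400),interpolation=cv2.INTER_CUBIC)
cv2.imwrite('pics/c1.png',np.hstack([f(a),f(b)]))
E
```

```text
(no output)
```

View pics/c1.png

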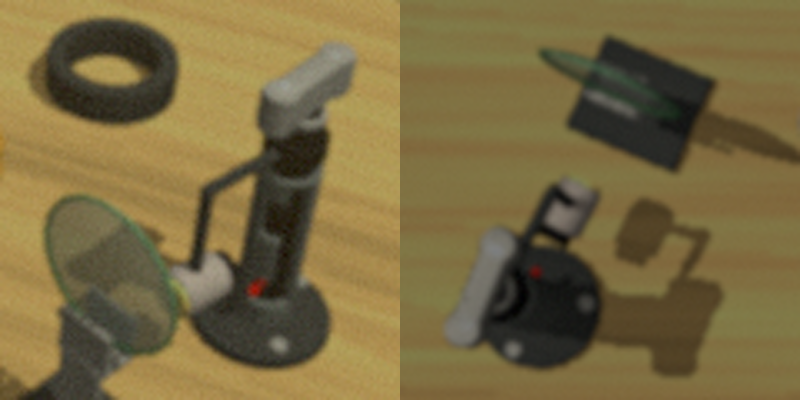

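The enlarged crops give the chrome bar's centre at about scene (432.4,237) and top (204.3,266). The bar ends in the top view are (199.5,279.6) and (209,252). The lamp points at the glass, and the foot disc is at top (222,271.5).

```bash
python3 - <<'E'
from h import *
s,t=np.load('pics/scene0.npz'),np.load('pics/top0.npz')
print('knob',tri(ray(s,432.4,237),ray(t,204.3,266.1)))
a,b=onz(t,199.5,279.6,.18),onz(t,209.1,252,.18);print(a,b,(a+b)/2,np.linalg.norm(a-b),np.degrees(np.arctan2(*(a-b)[1::-1])))
# scene: top-face ends
a,b=onz(s,340+.3*280,210+.3*92,.188),onz(s,340+.3*338,210+.3*56,.188);print(a,b,(a+b)/2,np.degrees(np.arctan2(*(b-a)[1::-1])))
print('foot',onz(t,222,271.5,.006), onz(s,340+.3*261,210+.3*312,.01))
# glass: centre
print('glass',tri(ray(s,340+.3*113,210+.3*274),ray(t,180+.3*210,180+.3*85)))
e=[onz(t,180+.3*u,180+.3*v,.125) for u,v in((140,50),(280,117))];print(e)
print('foot',[onz(t,180+.3*u,180+.3*v,.005) for u,v in((210,38),(315,80),(277,172),(168,126))])
print('lamp',onz(t,180+.3*180,180+.3*210,.08))
E
```

```text
knob (array([0.55920938, 0.19522631, 0.17698881]), np.float64(0.0003017765183762879))
[0.53383606 0.20240191 0.18      ] [0.58555796 0.18645275 0.18      ] [0.55969701 0.19442733 0.18      ] 0.05412513460138303 162.8621305309148
[0.58213616 0.18484844 0.188     ] [0.53704174 0.20405264 0.188     ] [0.55958895 0.19445054 0.188     ] 156.93247100080717
foot [0.55933663 0.19172896 0.006     ] [0.56411162 0.19560126 0.01      ]
glass (array([0.6855284 , 0.13484815, 0.12419756]), np.float64(0.003781389379786812))
[array([0.7069708 , 0.17577354, 0.125     ]), array([0.6668933 , 0.09028973, 0.125     ])]
foot [array([0.74291561, 0.1499173 , 0.005     ]), array([0.71460367, 0.07752579, 0.005     ]), array([0.65067   , 0.10211362, 0.005     ]), array([0.68140105, 0.1767832 , 0.005     ])]
lamp [0.61497619 0.15565507 0.08      ]
```

Call:
carry_out(
  motion=[
    {"slide": [5,-4.2,0.4],"yaw": 0},
    {"slide": [9.72,-8.2,0.4],"yaw": -0.2},
    {"slide": [9.72,-8.2,0.4],"yaw": -0.2},
    {"slide": [9.72,-8.2,0.4],"yaw": -0.2},
    {"slide": [9.72,-8.2,0.4],"yaw": -0.2},
  ],
  hand=100,
  squeeze=40,
)

```text
time_s: 0.72
position: [0.4108, 0.3199, 0.2529]
tool_rot: [-3.141, -0.0, 2.791]
force: [0.1, 1.1, -0.3]
grip_width: 0.0853
gripper_force: 0.0
```

Call:
carry_out(
  motion=[
    {"slide": [0,0,0],"yaw": 0},
  ],
)

```text
time_s: 0.85
position: [0.4119, 0.3188, 0.2526]
tool_rot: [-3.141, -0.0, 2.786]
force: [-0.0, 0.8, -0.4]
grip_width: 0.0854
gripper_force: 0.0
```

Call:
carry_out(
  motion=[
    {"slide": [3.69,-3.11,0],"yaw": 0},
    {"slide": [3.69,-3.11,0],"yaw": 0},
    {"slide": [3.69,-3.11,0],"yaw": 0},
    {"slide": [3.69,-3.11,0],"yaw": 0},
    {"slide": [3.69,-3.11,0],"yaw": 0},
  ],
)

```text
time_s: 1.48
position: [0.5567, 0.1976, 0.2524]
tool_rot: [-3.141, -0.001, 2.791]
force: [-0.3, 0.1, -0.4]
grip_width: 0.0854
gripper_force: 0.0
```

```bash
python3 - <<'E'
from h import *
snap('scene','s1');snap('top','t1');print(manip.sense()['position'],manip.sense()['tool_rot'])
f=lambda x:cv2.resize(x,(400,500),interpolation=cv2.INTER_CUBIC)
a=cv2.imread('pics/s1.png')[170:320,350:470];b=cv2.imread('pics/t1.png')[180:330,150:270]
cv2.imwrite('pics/c2.png',np.hstack([f(a),f(b)]))
E
```

```text
[0.55625777 0.19830366 0.25294459] [ 3.14156163e+00 -3.02132806e-04  2.79240081e+00]
```

View pics/c2.png

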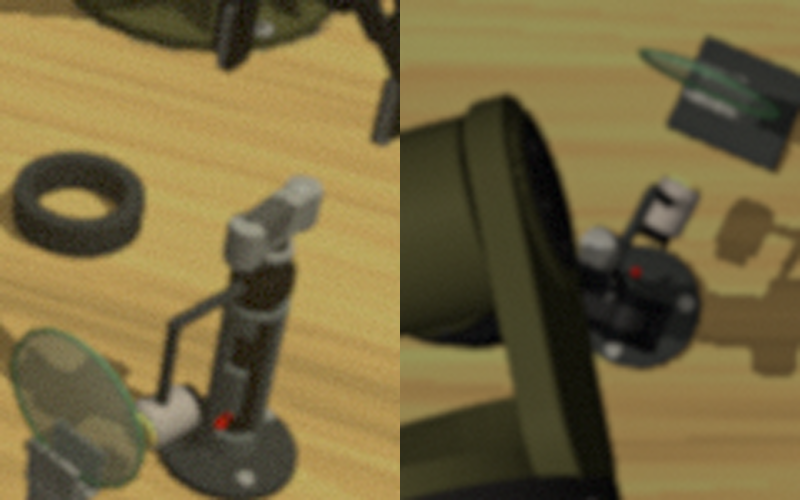

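The knob's flat middle is clearly visible at scene crop (270,220), and the fingers straddle above it at (235,40) and (385,110). Descending.

Call:
carry_out(
  motion=[
    {"slide": [0.08,-0.1,0],"yaw": 0},
    {"slide": [0.08,-0.1,-0.5],"yaw": 0},
    {"slide": [0.08,-0.1,-1.0],"yaw": 0},
    {"slide": [0.08,-0.1,-1.2],"yaw": 0},
    {"slide": [0.08,-0.1,-1.2],"yaw": 0},
  ],
)

```text
time_s: 2.2
position: [0.5602, 0.1933, 0.205]
tool_rot: [-3.141, -0.0, 2.791]
force: [-0.3, 0.0, -0.7]
grip_width: 0.0854
gripper_force: 0.0
```

Call:
carry_out(
  motion=[
    {"slide": [0,0.03,-0.4],"yaw": 0},
    {"slide": [0,0.03,-0.8],"yaw": 0},
    {"slide": [0,0.03,-0.8],"yaw": 0},
    {"slide": [0,0.03,-0.8],"yaw": 0},
  ],
)

```text
time_s: 2.7
position: [0.5605, 0.1943, 0.1731]
tool_rot: [3.141, 0.0, 2.791]
force: [-0.4, -0.0, -0.8]
grip_width: 0.0849
gripper_force: 0.0
```

```bash
python3 - <<'E'
from h import *
snap('scene','s2');print(manip.sense()['position'],manip.sense()['force'])
a=cv2.imread('pics/s2.png')[170:320,340:500]
cv2.imwrite('pics/c3.png',cv2.resize(a,(640,600),interpolation=cv2.INTER_CUBIC))
E
```

```text
[0.56057181 0.19431471 0.17337123] [ 0.15280849 -0.07661339 -0.00211187]
```

View pics/c3.png

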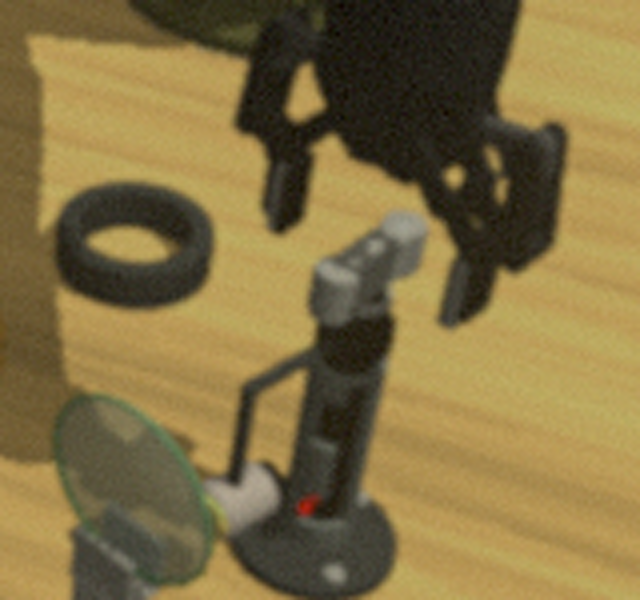

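The fingertips at (280,225) and (455,320) straddle the knob, and their midpoint falls on its flat middle at (367,268). Closing.

Call:
carry_out(
  motion=[
    {"slide": [-0.02,0,0],"yaw": 0},
    {"slide": [-0.02,0,0],"yaw": 0},
    {"slide": [-0.02,0,0],"yaw": 0},
    {"slide": [-0.02,0,0],"yaw": 0},
    {"slide": [-0.02,0,0],"yaw": 0},
  ],
  hand=0,
  squeeze=40,
)

```text
time_s: 3.38
position: [0.5596, 0.1942, 0.173]
tool_rot: [-3.142, 0.0, 2.791]
force: [-1.0, -1.2, 0.3]
grip_width: 0.0174
gripper_force: 39.0
```

Call:
carry_out(
  motion=[
    {"slide": [0,0,0],"yaw": 0},
    {"slide": [0,0,0],"yaw": 0},
    {"slide": [0,0,0],"yaw": 0},
  ],
)

```text
time_s: 3.75
position: [0.5596, 0.1942, 0.1729]
tool_rot: [-3.142, 0.0, 2.791]
force: [-0.9, -1.2, 1.9]
grip_width: 0.0171
gripper_force: 39.1
```

```bash
python3 -c "
from h import *
s=manip.sense();print(s)"
```

```text
{'time_s': 3.75, 'joint_pos': array([ 2.72304793e-01,  4.55317465e-01,  1.47429818e+00, -1.08125912e-04,
        1.21198420e+00, -9.47731866e-01]), 'joint_vel': array([ 0.00147589, -0.00103902,  0.0006581 ,  0.00074189,  0.00244638,
       -0.00023425]), 'joint_efforts': array([ 6.42052051e-01, -6.06283164e+01, -3.43886161e+01,  2.77303867e-01,
       -2.81669218e-01,  3.29680770e-03]), 'position': array([0.55955604, 0.19422661, 0.17293984]), 'tool_rot': array([-3.14150624e+00,  5.32315896e-05,  2.79087096e+00]), 'force': array([-0.85479632, -1.21691374,  1.94522978]), 'ft_torque': array([-0.2969055 ,  0.17515229,  0.00091628]), 'gripper_force': 39.053531885147095, 'grip_width': 0.017076483268488128}
```

Call:
carry_out(
  motion=[
    {"slide": [0,0,0],"yaw": 0.5},
    {"slide": [0,0,0],"yaw": 1.3},
    {"slide": [0,0,0],"yaw": 2.1},
    {"slide": [0,0,0],"yaw": 2.9},
    {"slide": [0,0,0],"yaw": 3.5},
  ],
  squeeze=60,
)

```text
time_s: 4.38
position: [0.5596, 0.1941, 0.1729]
tool_rot: [-3.141, -0.0, -2.878]
force: [-1.2, -2.4, 2.1]
grip_width: 0.0157
gripper_force: 58.6
```

Call:
carry_out(
  motion=[
    {"slide": [0,0,0],"yaw": 0.6},
    {"slide": [0,0,0],"yaw": 1.2},
    {"slide": [0,0,0],"yaw": 1.8},
    {"slide": [0,0,0],"yaw": 2.0},
    {"slide": [0,0,0],"yaw": 2.0},
  ],
)

```text
time_s: 5.0
position: [0.5596, 0.1941, 0.1729]
tool_rot: [-3.141, -0.0, -2.534]
force: [-1.5, -4.7, 2.7]
grip_width: 0.0158
gripper_force: 58.6
```

```bash
cat > st.py <<'E'
from h import *
s=manip.sense();print([np.round(s[k],4) for k in('time_s','position','tool_rot','force','ft_torque','grip_width','gripper_force')],s['joint_pos'][5])
E
python3 st.py
```

```text
[np.float64(5.0), array([0.5596, 0.1941, 0.1729]), array([-3.1413e+00, -3.0000e-04, -2.5338e+00]), array([-1.55  , -4.6942,  2.6891]), array([-0.7418,  0.0541,  0.0489]), np.float64(0.0158), np.float64(58.5776)] -1.9063637223012002
```

Call:
carry_out(
  motion=[
    {"slide": [0,0,0],"yaw": 0.3},
    {"slide": [0,0,0],"yaw": 0.6},
    {"slide": [0,0,0],"yaw": 0.6},
  ],
)

```text
time_s: 5.38
position: [0.5596, 0.194, 0.1729]
tool_rot: [-3.141, -0.0, -2.429]
force: [-0.6, -5.3, 2.6]
grip_width: 0.0158
gripper_force: 58.6
```

```bash
python3 st.py
```

```text
[np.float64(5.375), array([0.5596, 0.194 , 0.1729]), array([-3.1413e+00, -2.0000e-04, -2.4294e+00]), array([-0.6171, -5.2504,  2.6106]), array([-0.9212, -0.0265,  0.0284]), np.float64(0.0158), np.float64(58.5791)] -2.0107812797012827
```

Call:
carry_out(
  motion=[
    {"slide": [0,0,0],"yaw": 0.3},
    {"slide": [0,0,0],"yaw": 0.5},
    {"slide": [0,0,0],"yaw": 0.5},
  ],
)

```text
time_s: 5.75
position: [0.5596, 0.194, 0.1729]
tool_rot: [-3.141, -0.0, -2.342]
force: [-0.6, -5.6, 2.2]
grip_width: 0.0158
gripper_force: 58.6
```

```bash
python3 st.py
```

```text
[np.float64(5.75), array([0.5596, 0.194 , 0.1729]), array([-3.1412e+00, -3.0000e-04, -2.3424e+00]), array([-0.5985, -5.6188,  2.2465]), array([-9.079e-01, -1.240e-02,  9.000e-04]), np.float64(0.0158), np.float64(58.5798)] -2.0976896062455146
```

Call:
carry_out(
  motion=[
    {"slide": [0,0,0],"yaw": 0.2},
    {"slide": [0,0,0],"yaw": 0.4},
    {"slide": [0,0,0],"yaw": 0.4},
  ],
)

```text
time_s: 6.12
position: [0.5596, 0.194, 0.1729]
tool_rot: [-3.141, -0.0, -2.273]
force: [0.2, -4.5, 0.8]
grip_width: 0.0157
gripper_force: 60.3
```

```bash
python3 st.py
```

```text
[np.float64(6.125), array([0.5596, 0.194 , 0.1729]), array([-3.1413e+00, -2.0000e-04, -2.2729e+00]), array([ 0.1995, -4.5465,  0.7575]), array([-0.96  ,  0.0034, -0.1389]), np.float64(0.0157), np.float64(60.3199)] -2.167260231073743
```

Call:
carry_out(
  motion=[
    {"slide": [0,0,0],"yaw": 0.2},
    {"slide": [0,0,0],"yaw": 0.3},
    {"slide": [0,0,0],"yaw": 0.3},
  ],
)

```text
time_s: 6.5
position: [0.5596, 0.194, 0.1729]
tool_rot: [3.142, 0.0, -2.222]
force: [-0.6, -6.0, 1.3]
grip_width: 0.0158
gripper_force: 83.4
```

```bash
python3 st.py
```

```text
[np.float64(6.5), array([0.5596, 0.194 , 0.1729]), array([ 3.1415,  0.    , -2.2224]), array([-0.5695, -5.9871,  1.2639]), array([-0.8439,  0.0338, -1.3032]), np.float64(0.0158), np.float64(83.4322)] -2.218225443593063
```

Call:
carry_out(
  motion=[
    {"slide": [0,0,0],"yaw": -0.25},
    {"slide": [0,0,0.2],"yaw": -0.25},
    {"slide": [0,0,0.6],"yaw": -0.25},
    {"slide": [0,0,1.0],"yaw": -0.25},
    {"slide": [0,0,1.4],"yaw": -0.25},
  ],
)

```text
time_s: 7.12
position: [0.5595, 0.194, 0.228]
tool_rot: [3.141, -0.002, -2.265]
force: [5.5, -4.3, -9.1]
grip_width: 0.0157
gripper_force: 61.1
```

```bash
python3 st.py; python3 - <<'E'
from h import *
snap('scene','s4');snap('top','t4');
a=cv2.imread('pics/s4.png')[170:320,340:460];b=cv2.imread('pics/s2.png')[170:320,340:460]
f=lambda x:cv2.resize(x,(400,500),interpolation=cv2.INTER_CUBIC)
cv2.imwrite('pics/c4.png',np.hstack([f(a),f(b)]))
E
```

```text
[np.float64(7.125), array([0.5595, 0.194 , 0.228 ]), array([ 3.1409e+00, -1.6000e-03, -2.2649e+00]), array([ 5.4668, -4.2533, -9.0517]), array([-0.632 , -0.753 , -0.2727]), np.float64(0.0157), np.float64(61.1237)] -2.175393803336874
```

View pics/c4.png

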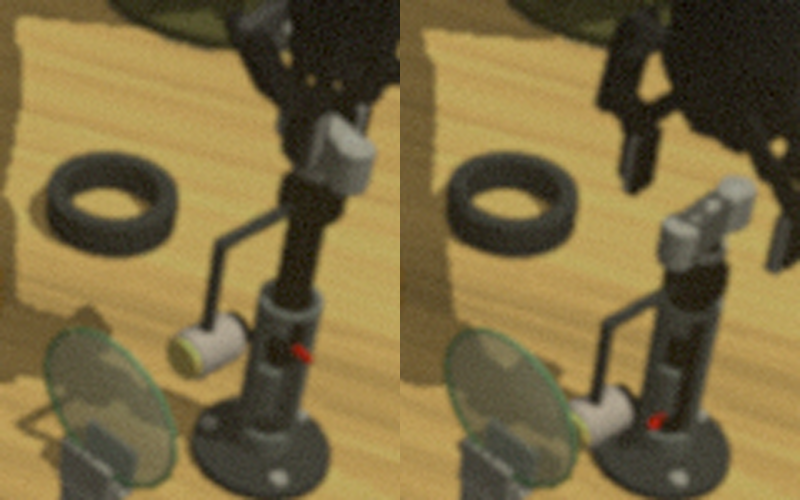

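The lamp has risen: its centre is at left crop (208,347) against (605,415) before, and the red pin at (300,352) is about level with the upper slot at (272,350). Now for the actual lift.

```bash
python3 st.py; python3 - <<'E'
from h import *
s,t=np.load('pics/scene0.npz'),np.load('pics/top0.npz')
p,e=tri(ray(s,340+.3*205,210+.3*280),ray(t,180+.3*174,180+.3*208));print('lamp0',p,e)
p2,e=tri(ray(s,340+.3*205,170+.3*415),ray(t,180+.3*174,180+.3*208));print('lamp0b',p2,e)
for q in((208,347),):
  c,r=ray(s,340+.3*q[0],170+.3*q[1]);k=((p-c)[:2]@r[:2])/(r[:2]@r[:2]);print('lamp now',c+k*r)
# red pin 3D: circle about axis; slots by image
def red(f):
  im=np.load(f)['im'].astype(int)[150:340,330:480];m=(im[...,0]>130)&(im[...,1]<90)&(im[...,2]<90);v,u=np.nonzero(m);return u.mean()+330,v.mean()+150,m.sum()
for f in('scene0','s2','s4'):
  u,v,n=red(f'pics/{f}.npz');c,r=ray(s,u,v);a=np.array([.5595,.1942]);k=((a-c[:2])@r[:2])/(r[:2]@r[:2]);k-=.019/np.hypot(*r[:2]);print(f,u,v,n,(c+k*r))
E
```

```text
[np.float64(7.225), array([0.5597, 0.194 , 0.2297]), array([-3.1411, -0.    , -2.2649]), array([-1.8817, -5.009 ,  1.5235]), array([-0.9699,  0.2008, -0.2274]), np.float64(0.0158), np.float64(62.5558)] -2.1753911536504456
lamp0 [0.61603832 0.16511854 0.07073564] 0.008793807286810208
lamp0b [0.61617164 0.16529728 0.06961685] 0.00880434417662934
lamp now [0.61603378 0.16514    0.12117933]
scene0 415.8 296.4 5 [0.57934767 0.19035347 0.04217415]
s2 416.0 296.5 8 [0.5792794  0.19075699 0.04202179]
s4 431.0 275.7 10 [0.57667776 0.20975412 0.1032535 ]
```

Total lift comes to about 60 mm, and the lamp centre measures ≈122 mm. Twisting back clockwise.

Call:
carry_out(
  motion=[
    {"slide": [0,0,0],"yaw": -0.5},
    {"slide": [0,0,0],"yaw": -1.3},
    {"slide": [0,0,0],"yaw": -2.1},
    {"slide": [0,0,0],"yaw": -2.9},
    {"slide": [0,0,0],"yaw": -3.5},
  ],
)

```text
time_s: 7.85
position: [0.5595, 0.1941, 0.2289]
tool_rot: [-3.141, -0.0, -2.879]
force: [-0.5, -4.4, 2.2]
grip_width: 0.0156
gripper_force: 58.6
```

```bash
python3 st.py
```

```text
[np.float64(7.85), array([0.5595, 0.1941, 0.2289]), array([-3.1413e+00, -1.0000e-04, -2.8791e+00]), array([-0.5168, -4.3952,  2.1526]), array([-0.7898,  0.1639,  0.1006]), np.float64(0.0156), np.float64(58.5956)] -1.5609600015770844
```

Call:
carry_out(
  motion=[
    {"slide": [0,0,0],"yaw": -0.8},
    {"slide": [0,0,0],"yaw": -1.6},
    {"slide": [0,0,0],"yaw": -2.4},
    {"slide": [0,0,0],"yaw": -3.0},
    {"slide": [0,0,0],"yaw": -3.0},
  ],
)

```text
time_s: 8.48
position: [0.5595, 0.1943, 0.229]
tool_rot: [3.142, 0.0, 2.886]
force: [-1.0, -3.6, 1.5]
grip_width: 0.0154
gripper_force: 58.6
```

```bash
python3 st.py
```

```text
[np.float64(8.475), array([0.5595, 0.1943, 0.229 ]), array([3.1416, 0.    , 2.8857]), array([-0.9578, -3.6102,  1.4809]), array([-0.6785,  0.059 , -0.0582]), np.float64(0.0154), np.float64(58.6041)] -1.0425568686370124
```

Call:
carry_out(
  motion=[
    {"slide": [0,0,0],"yaw": -0.4},
    {"slide": [0,0,0],"yaw": -0.8},
    {"slide": [0,0,0],"yaw": -0.8},
  ],
)

```text
time_s: 8.85
position: [0.5595, 0.1943, 0.2289]
tool_rot: [3.142, -0.0, 2.749]
force: [-0.5, -3.2, 1.2]
grip_width: 0.0156
gripper_force: 58.6
```

```bash
python3 st.py
```

```text
[np.float64(8.85), array([0.5595, 0.1943, 0.2289]), array([ 3.1416, -0.    ,  2.7488]), array([-0.5375, -3.168 ,  1.1692]), array([-0.568 ,  0.0866, -0.0906]), np.float64(0.0156), np.float64(58.5986)] -0.9056569322101556
```

Call:
carry_out(
  motion=[
    {"slide": [0,0,0],"yaw": -0.2},
    {"slide": [0,0,0],"yaw": -0.4},
    {"slide": [0,0,0],"yaw": -0.4},
  ],
)

```text
time_s: 9.22
position: [0.5596, 0.1943, 0.2289]
tool_rot: [3.142, -0.0, 2.677]
force: [-0.2, -2.5, 1.1]
grip_width: 0.0155
gripper_force: 58.6
```

```bash
python3 st.py
```

```text
[np.float64(9.225), array([0.5596, 0.1943, 0.2289]), array([ 3.1415, -0.    ,  2.6772]), array([-0.2026, -2.4951,  1.0885]), array([-0.4678, -0.0063,  0.0276]), np.float64(0.0155), np.float64(58.6054)] -0.8340199889791986
```

Call:
carry_out(
  motion=[
    {"slide": [0,0,0],"yaw": -0.2},
    {"slide": [0,0,0],"yaw": -0.3},
    {"slide": [0,0,0],"yaw": -0.3},
  ],
)

```text
time_s: 9.6
position: [0.5596, 0.1943, 0.2289]
tool_rot: [3.142, 0.0, 2.625]
force: [0.3, -2.3, 2.0]
grip_width: 0.0155
gripper_force: 65.2
```

```bash
python3 st.py
```

```text
[np.float64(9.6), array([0.5596, 0.1943, 0.2289]), array([3.1416e+00, 1.0000e-04, 2.6251e+00]), array([ 0.3149, -2.2876,  2.0358]), array([-0.3668,  0.0275,  0.56  ]), np.float64(0.0155), np.float64(65.1647)] -0.7818867979619414
```

Call:
carry_out(
  motion=[
    {"slide": [0,0,0],"yaw": -0.2},
    {"slide": [0,0,0],"yaw": -0.2},
    {"slide": [0,0,0],"yaw": -0.2},
  ],
)

```text
time_s: 9.98
position: [0.5596, 0.1943, 0.229]
tool_rot: [3.142, 0.0, 2.591]
force: [0.3, -2.7, 1.9]
grip_width: 0.0155
gripper_force: 82.6
```

```bash
python3 st.py
```

```text
[np.float64(9.975), array([0.5596, 0.1943, 0.229 ]), array([3.1415e+00, 3.0000e-04, 2.5907e+00]), array([ 0.2651, -2.6816,  1.8607]), array([-0.4798, -0.0783,  1.3671]), np.float64(0.0155), np.float64(82.5689)] -0.7474789362160945
```

At the stop. I'll relax slightly and let go.

Call:
carry_out(
  motion=[
    {"slide": [0,0,0],"yaw": 0.2},
    {"slide": [0,0,0],"yaw": 0.2},
  ],
  squeeze=20,
)

```text
time_s: 10.22
position: [0.5596, 0.1943, 0.2289]
tool_rot: [3.141, -0.0, 2.625]
force: [1.3, -3.5, 1.9]
grip_width: 0.0159
gripper_force: 65.0
```

Call:
carry_out(
  motion=[
    {"slide": [0,0,0],"yaw": 0},
    {"slide": [0,0,0],"yaw": 0},
    {"slide": [0,0,0],"yaw": 0},
    {"slide": [0,0,0],"yaw": 0},
    {"slide": [0,0,0],"yaw": 0},
  ],
  hand=100,
)

```text
time_s: 10.85
position: [0.5595, 0.1943, 0.2289]
tool_rot: [3.142, -0.0, 2.625]
force: [-0.2, 0.3, 0.0]
grip_width: 0.0851
gripper_force: 0.0
```

Call:
carry_out(
  motion=[
    {"slide": [0,0,0.4],"yaw": 0},
    {"slide": [0,0,1],"yaw": 0},
    {"slide": [0,0,1.6],"yaw": 0},
    {"slide": [0,0,2],"yaw": 0},
    {"slide": [0,0,2],"yaw": 0},
  ],
)

```text
time_s: 11.48
position: [0.5598, 0.1943, 0.3103]
tool_rot: [3.14, 0.002, 2.625]
force: [-0.8, 0.3, -0.4]
grip_width: 0.0854
gripper_force: 0.0
```

Call:
carry_out(
  motion=[
    {"slide": [-1,1,0.3],"yaw": 0},
    {"slide": [-2,2,0.3],"yaw": 0},
    {"slide": [-3,3,0.3],"yaw": 0},
    {"slide": [-3,3,0.3],"yaw": 0},
    {"slide": [-3,3,0.3],"yaw": 0},
  ],
)

```text
time_s: 12.1
position: [0.4397, 0.314, 0.3203]
tool_rot: [-3.141, -0.0, 2.625]
force: [0.5, -0.4, 0.3]
grip_width: 0.0854
gripper_force: 0.0
```

```bash
python3 st.py; python3 - <<'E'
from h import *
d=snap('scene','s5');snap('top','t5')
f=lambda x:cv2.resize(x,(400,500),interpolation=cv2.INTER_CUBIC)
a=cv2.imread('pics/s5.png')[170:320,350:470];b=cv2.imread('pics/t5.png')[180:330,150:270]
cv2.imwrite('pics/c5.png',np.hstack([f(a),f(b)]))
E
```

```text
[np.float64(12.1), array([0.4397, 0.314 , 0.3203]), array([-3.1407e+00, -2.0000e-04,  2.6254e+00]), array([ 0.5347, -0.3804,  0.3399]), array([ 0.1149, -0.0398, -0.0361]), np.float64(0.0854), np.float64(0.0)] -0.5020971561667356
```

View pics/c5.png

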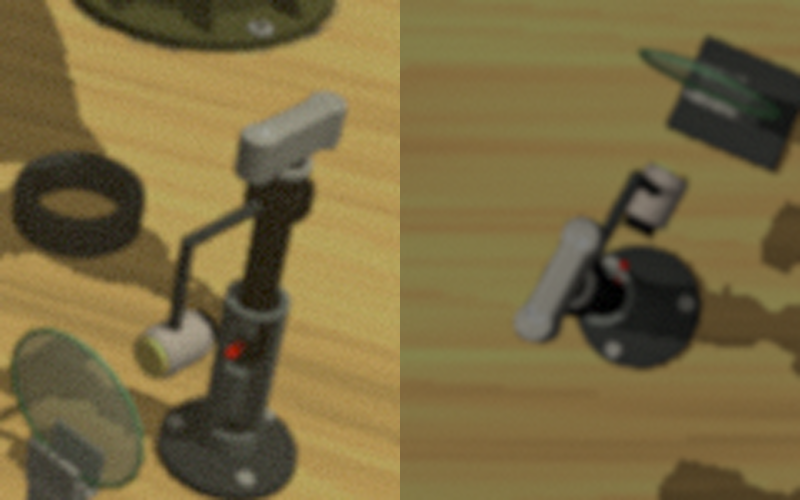

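The chrome bar now stands higher, centred at scene crop (292,140) and top crop (558,280). The red pin sits in the upper slot at (235,350), and the glass and foot are unmoved. One last numeric check, for knob height and for the glass and mirror being unchanged.

```bash
python3 - <<'E'
from h import *
s,t=np.load('pics/s5.npz'),np.load('pics/t5.npz');s0,t0=np.load('pics/scene0.npz'),np.load('pics/top0.npz')
print('knob',tri(ray(s,350+.3*292,170+.3*140),ray(t,150+.3*158,180+.3*280)))
d=lambda a,b,r:np.abs(a['im'][r].astype(int)-b['im'][r]).mean()
print('mirror',d(s,s0,np.s_[160:255,245:295]),d(t,t0,np.s_[250:315,360:440]),'glassfoot top',d(t,t0,np.s_[190:232,220:275]),'noise',d(t,t0,np.s_[100:170,280:370]))
E
```

```text
knob (array([0.55910534, 0.19550786, 0.23144093]), np.float64(0.00029521967627020026))
mirror 3.784 2.5590384615384614 glassfoot top 2.4545454545454546 noise 3.0170899470899473
```

```bash
python3 -c "
from rig import manip
print(manip.finish_job())"
```

```text
the job is handed in; nothing more can be done
None
```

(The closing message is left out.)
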